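# Load a solder reel onto the slanted spindle of a reel stand

### The job

Load the full solder reel onto the slanted spindle of the reel stand: slide it on along the spindle, turn it until the stand's drive pin drops into one of the reel's drive holes, and press it gently fully home, flat against the drag disc, so that the spindle's two spring catches snap out behind it. Do not force it, and leave the tape, cutters, screwdriver and desoldering pump where they lie.

Things in the scene. Friction and masses are not known exactly. Their poses are not given: they have to be found in the camera images.
- reel_center (a point): Centre of the full solder reel: a drum 58 mm across, 32 mm high, about 0.25 kg, lying on one end face at the start; both ends alike. Point half-way up its axis; z is the axis. Along the axis runs a bore of 15.6 mm, and round it go five drive holes 9 mm wide right through, centres 17 mm from the axis, 72 degrees apart; x points at one. Grip it round the drum, across 58 mm.
- spindle: Steel spindle of the reel stand, 13 mm thick, slanting up and roughly towards the robot. Origin on its axis in the face of the drag disc at its root (47 mm across), 88 mm above the bench; z points out along the axis, 35 degrees from the vertical; y is level. A reel fully home lies flat on the disc, its centre 16 mm from this origin along z.
- spindle_tip (a point): End of the spindle, on its axis 50 mm from the disc; the last 8 mm taper from 13 to 6.4 mm across.
- reel_stand: The stand: grey foot plate 130 x 100 mm, fixed to the bench, origin under the spindle's root. Its drag disc carries a drive pin 5 mm thick and 6 mm tall, parallel to the spindle, 17 mm off its axis; where round the disc varies and is not reported. A reel not on a hole stops on the pin, 6 mm short; a turn of up to 72 degrees finds a hole. The disc is stiff (0.2 N m) but turns along if pressed hard.
- catch_a (a joint): Travel in m of one of two opposed spring pawls (catches) in the spindle, their blunt backs 33 mm from the disc: 0 = out (9.5 mm from the axis), about 0.002 while the bore rides over it. Their ramps face the tip. Pushing a reel on over them takes up to 10 N, sliding it farther about 6 N; they snap out behind a reel that is home.
- catch_b (a joint): The same for the opposite pawl.
- tape: Bystander: roll of black tape, 62 mm across, 19 mm high, lying flat; origin under its centre.
- cutters: Bystander: green-handled diagonal cutters, 48 x 138 x 13 mm, lying flat; origin under the middle.
- driver: Bystander: green-handled screwdriver, 25 x 163 x 22 mm, lying flat; origin under the middle.
- pump: Bystander: grey desoldering pump, 20 x 200 x 21 mm, lying flat; origin under the middle.
Not all that is in view belongs to the job. What is shaped like the part that bears reel_center but pink is not meant.

How it is judged:
By the outcome, as a careful person would: the job done as asked, in the order asked, and still so for the second after the job is handed in, with the robot touching nothing.
It also fails if it takes over 48 s, if anything falls off the work surface, if the arm or the gripper's body presses on something with over 40 N, if the wrist force passes 120 N, or if a joint passes its speed limit or range.

### The arm

A 7-joint arm with a two-finger parallel gripper is mounted at the origin on a cart in front of the work surface, level with it; the furniture and walls round the work are solid. World frame = base frame: x ahead of the robot, y to its left, z up, the work surface at z = 0. Lengths are in m, angles in rad, forces in N, time in s.
With the tool pointing down it reaches from about 0.425 to 0.875 m from the base axis. Payload 4.7 kg.
Tool frame: the origin (TCP) lies between the finger pads; the fingertips stand 22 mm ahead of it and the grasp point (between the pads) lies 3 mm ahead of it; z points along the fingers, y is the line along which they close (so a half turn about z gives the same grasp; the last joint's range is limited). The gripper opens to 85 mm and grips with 20 to 120 N. Pads are 22 mm wide; open, the fingers measure 114 mm over their backs; the gripper's body (76 mm by 85 mm) begins 54 mm behind the grasp point. The pads swing forward as they close: fully open they stand 13 mm farther back than shut.
Start: joints at [1.35, 0.321, -0.07, 1.45, 0.023, 1.371, -0.057], TCP at [0.151, -0.632, 0.253] pointing down, gripper open.
Joint ranges: [-2.86, 2.86], [-0.3, 2.09], [-1.38, 1.24], [0.06, 2.45], [-1.56, 4.7], [0.09, 2.05], [-2.69, 2.69]. Speed limits (rad/s): [2.57, 2.57, 3.14, 3.14, 3.14, 3.14, 3.14].

### API

Orientations are given as a rotation vector (axis times angle).
In Python, from workcell import robot, viewer, order gives the robot as it stands.
- The arm moves only by the shell command python3 -m creep 'ROWS' [FORCE]. ROWS is JSON, a list of rows, each a list of 3 entries, a list of its own where there are three numbers: the shift along the tool's x, y, z in cm, then the turn, a rotation vector about the tool's x, y, z in rad, then the closure in counts, from 0 (fully open) to 255 (shut). In form: [[[x, y, z], [rx, ry, rz], hand], ...]. A call has exactly 10 rows; each row is the pose to reach, as a shift and turn from the pose commanded when the call began, along the tool's axes at that moment; what a row does not reach only later rows make up. A row lasts 1/12 s, in which the tool goes at most 41.7 mm and 7.16 degrees, less where a joint would pass 70% of its speed; a pose out of reach is approached as far as the arm can. A call with a gripper value outside its range is refused whole. The fingers move at their own pace and stop on an object; FORCE is the grip in N (left out, the last holds). Time passes only in rows, so rows that repeat a pose let the fingers close, or fill a call up. It gives the time, the measured TCP pose, the force, the opening and the grip force at its end, in the units of the state.
- robot.get_obs(): the state, without advancing time (a new reading comes with each control period).
- viewer.get_image(name): name is "side" or "top"; returns a dict with "frame" (480x640x3 uint8, red, green, blue), "z_map" (480x640 float32, m along the optical axis (not along the pixel's ray), 0 where there is no reading), "fx", "fy", "cx", "cy" (pixels), "k1" (the pictures are not rectified: a ray, as slopes to the right and down, at radius r is drawn at 1 + k1 r^2 times it, then the intrinsics apply), "xyz" and "attitude" of the camera in the world. Camera axes: x right, y down, z forward; pixel columns grow to the right and rows downward; lengths in m; the calibration is good to about 2 mm. A picture is of the moment at which its call begins.
- order.close_job(): hands the job in; it is judged then, once.
The state is a dict: "clock": time; "qpos": joint angles; "qvel": joint speeds; "joint_torque": joint torques, N m; "tool_pos": TCP position; "orientation": TCP orientation; "force": force on the tool from outside, world axes, zero at the start; "moment": the same for the moment, N m; "finger_gap": finger opening in m; "finger_force": force on a finger pad.
Only numpy, scipy, OpenCV 4.12 (cv2) and the standard library are available. Lean on these libraries where they do the work, as an engineer would, in place of code of your own. Each camera call takes 0.05 s, during which the arm holds its last target. There are 200 camera calls.

## Working session

There is one attempt and no reset: what is moved stays moved. The work goes in short steps, Python scripts to look and compute and a shell command to move; the robot and the scene stay as the last step left them, time stands still between calls to the robot, and variables do not carry over. Pictures are saved under pics/ and viewed, at most 10 in all, crops included, and the job is handed in when it is done.

```bash
mkdir -p pics; ls; cat > h.py <<'E'
import numpy as np, cv2
from scipy.spatial.transform import Rotation as R
from workcell import robot, viewer, order
def grab(n):
    d=viewer.get_image(n); return d
def att(d):
    a=np.array(d["attitude"],float)
    return a if a.shape==(3,3) else R.from_rotvec(a).as_matrix()
def rays(d,uv):
    K=np.array([[d["fx"],0,d["cx"]],[0,d["fy"],d["cy"]],[0,0,1.]])
    p=cv2.undistortPoints(np.array(uv,float).reshape(-1,1,2),K,np.array([d["k1"],0,0,0,0.])).reshape(-1,2)
    return np.c_[p,np.ones(len(p))]
def world(d,uv):
    uv=np.array(uv,float).reshape(-1,2); s=rays(d,uv)
    z=d["z_map"][uv[:,1].round().astype(int),uv[:,0].round().astype(int)]
    return (s*z[:,None])@att(d).T+np.array(d["xyz"])
def onplane(d,uv,h):
    s=rays(d,uv)@att(d).T; c=np.array(d["xyz"])
    return c+s*((h-c[2])/s[:,2])[:,None]
def cloud(d):
    v,u=np.nonzero(d["z_map"]>0); return np.c_[u,v],world(d,np.c_[u,v])
def proj(d,P):
    q=(np.atleast_2d(P)-np.array(d["xyz"]))@att(d); s=q[:,:2]/q[:,2:]
    s=s*(1+d["k1"]*(s**2).sum(1,keepdims=True))
    return s*[d["fx"],d["fy"]]+[d["cx"],d["cy"]]
def save(n,im): cv2.imwrite("pics/"+n,im[...,::-1])
E
python3 - <<'E'
from h import *
for n in("top","side"):
    d=grab(n); save(n+"1.png",d["frame"]); print(n,{k:v for k,v in d.items() if k not in("frame","z_map")})
o=robot.get_obs(); print(o)
E
```

```text
pics
top {'fx': 556.2974395970679, 'fy': 556.2974395970679, 'cx': 310.7094178429936, 'cy': 234.96611265010858, 'k1': -0.08742100660167264, 'xyz': array([ 0.41452096, -0.17108279,  1.05675169]), 'attitude': array([-2.17583304,  2.18713723, -0.09163824])}
side {'fx': 599.5329039470732, 'fy': 599.5329039470732, 'cx': 318.18668176019224, 'cy': 243.3409521147038, 'k1': -0.11658796142126936, 'xyz': array([0.474645  , 1.00547564, 0.56301301]), 'attitude': array([-0.06311726,  2.58115283, -1.77935712])}
{'clock': 0.1, 'qpos': array([ 1.35008733,  0.32173294, -0.07004113,  1.45158198,  0.02257978,
        1.37079608, -0.0568982 ]), 'qvel': array([ 0.00144638, -0.00272739, -0.00062553, -0.00380016, -0.00272834,
        0.00069686, -0.00041388]), 'joint_torque': array([-3.00706588e-04, -4.94874215e+01, -3.84302270e-01, -3.15208411e+01,
        1.29432869e-02,  7.48136546e-03,  3.22198196e-05]), 'tool_pos': array([ 0.15105708, -0.63173638,  0.25232829]), 'orientation': array([-3.11827248e+00, -3.67766742e-01,  4.56720735e-04]), 'force': array([ 0.28409414, -0.99449584,  0.27983242]), 'moment': array([-0.00323084,  0.04244309,  0.00399896]), 'finger_force': 0.0, 'finger_gap': 0.08546200909451623}
```

View pics/top1.png

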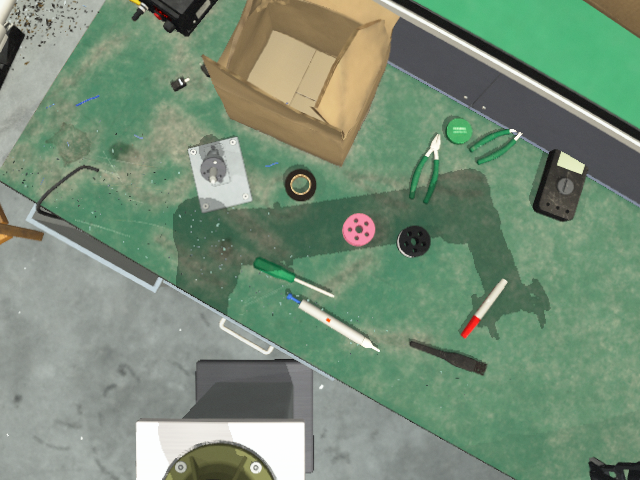

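View pics/side1.png

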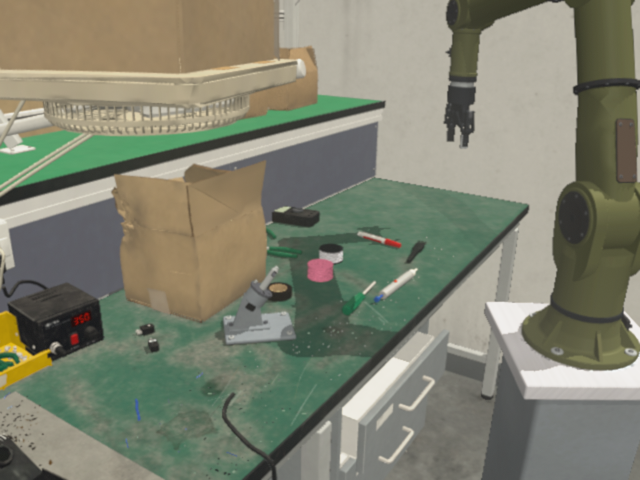

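Top view: a pink reel at (358,230), a black-ended reel with five holes and silver winding at (414,241), tape at (300,184) and the stand at (215,170). The candidates are the two reels. Pink is ruled out by the task, so the black one is meant. I'll confirm that in a crop and measure.

```bash
python3 - <<'E'
from h import *
t=grab("top"); s=grab("side")
a=cv2.resize(t["frame"][205:280,335:455],None,fx=4,fy=4,interpolation=cv2.INTER_CUBIC)[:300,:400]
b=cv2.resize(t["frame"][130:220,180:260],None,fx=5,fy=5,interpolation=cv2.INTER_CUBIC)[:300,:400]
b=cv2.resize(t["frame"][130:220,175:265],(300,300),interpolation=cv2.INTER_CUBIC)
c=cv2.resize(s["frame"][255:350,210:330],(380,300),interpolation=cv2.INTER_CUBIC)
e=cv2.resize(s["frame"][235:290,300:360],(327,300),interpolation=cv2.INTER_CUBIC)
W=np.zeros((600,800,3),np.uint8)
W[:300,:400]=a; W[:300,420:720]=b; W[300:,:380]=c; W[300:,400:727]=e
save("crop1.png",W)
uv,P=cloud(t)
for nm,(u,v) in dict(reel=(414,241),pink=(358,230),tape=(300,184)).items():
    m=(abs(uv-[u,v]).max(1)<30)&(P[:,2]>.012)
    Q=P[m]; zt=np.percentile(Q[:,2],90); top=Q[Q[:,2]>zt-.006]
    (c,r,_)=cv2.minAreaRect(top[:,:2].astype(np.float32)); print(nm,zt,c,r)
m=(abs(uv-[215,172]).max(1)<40)&(P[:,2]>.05); Q=P[m]; print("stand",Q.min(0),Q.max(0),len(Q))
uv2,P2=cloud(s)
np.savez("st.npz",Q=Q,uv=uv[m],Q2=P2[(uv2[:,0]>210)&(uv2[:,0]<310)&(uv2[:,1]>250)&(uv2[:,1]<350)])
# depth check of bench
for u,v in((330,210),(150,180),(450,300)): print(world(t,[[u,v]]))
for u,v in((180,380),(330,330)): print(world(s,[[u,v]]))
E
```

```text
reel 0.03457078921755814 (0.48641127347946167, -0.36674854159355164) (0.057753946632146835, 0.05809473618865013)
pink 0.034759946910434845 (0.5093767642974854, -0.26284146308898926) (0.05781806632876396, 0.0578434057533741)
tape 0.022620447257151288 (0.6108524799346924, -0.1623387634754181) (0.05868588760495186, 0.0932561606168747)
stand [ 0.57935174 -0.02374958  0.05295515] [0.65010948 0.02156985 0.13379192] 603
[[ 0.5478628  -0.21159386  0.00121353]]
[[6.08570459e-01 1.36016786e-01 1.91129742e-04]]
[[ 0.37492551 -0.43809515  0.00257555]]
[[ 7.23242948e-01  1.80080385e-01 -4.29762223e-04]]
[[ 0.47886519 -0.0117579  -0.00242263]]
```

View pics/crop1.png

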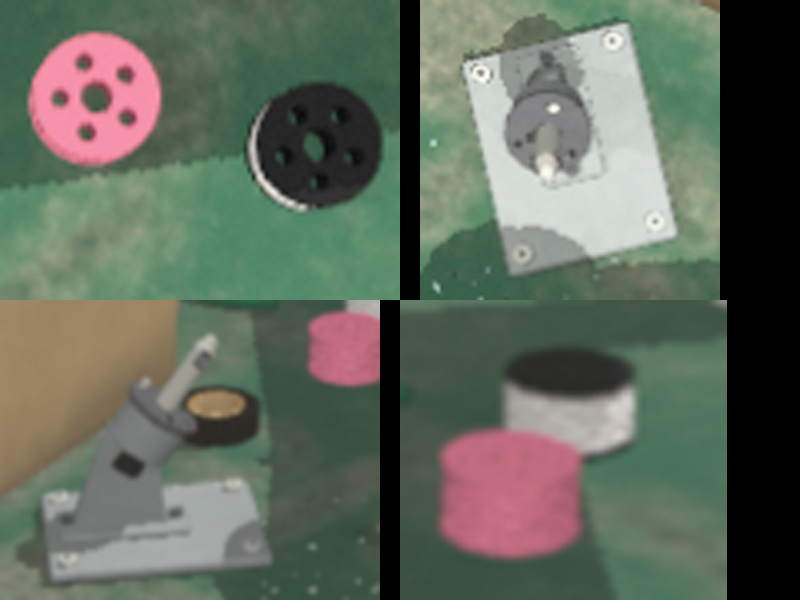

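The crop confirms it: the black reel at top px (414,241) has five holes and a silver winding, so it is the target. On the stand, the pin shows bright at about (215,162), on the far, upper side of the disc, and the tip is at about (212.5,182.5). Next I'll compute the poses.

```bash
python3 - <<'E'
from h import *
t=grab("top"); s=grab("side")
# plate corners (crop 300/90)
c=np.array([(465,62),(628,25),(678,233),(510,275)],float); c=(c-[420,0])*.3+[175,130]
W=onplane(t,c,.006); print("plate",W[:,:2].round(4).tolist(), [np.linalg.norm(W[i]-W[(i+1)%4]).round(4) for i in range(4)])
L=(W[3]-W[0]+W[2]-W[1]); print("az",np.degrees(np.arctan2(L[1],L[0])))
x=(W[1]-W[0]+W[2]-W[3]); print("az short",np.degrees(np.arctan2(x[1],x[0])))
az=np.arctan2(L[1],L[0])
# tip triangulation
def tri(pt,ps):
    A=[];b=[]
    for d,p in((t,pt),(s,ps)):
        r=(rays(d,[p])@att(d).T)[0]; r/=np.linalg.norm(r); M=np.eye(3)-np.outer(r,r); A.append(M); b.append(M@np.array(d["xyz"]))
    x=np.linalg.lstsq(np.vstack(A),np.hstack(b),rcond=None)[0]; return x,[np.linalg.norm(A[i]@x-b[i]) for i in(0,1)]
tip,e=tri((212.5,182.3),(276.5,266.7)); print("tip",tip,e, "on plane",onplane(t,[(212.5,182.3)],.129),onplane(s,[(276.5,266.7)],.129))
for a in (az,):
    z=np.array([np.sin(.6109)*np.cos(a),np.sin(.6109)*np.sin(a),np.cos(.6109)]); print("zax",z,"root",tip-.05*z)
    root=tip-.05*z; print("root px",proj(t,root),proj(s,root))
    # pin angle
    y=np.cross([0,0,1],z); y/=np.linalg.norm(y); x=np.cross(y,z)
    # cast pin pixel on plane of pin top
    r=(rays(t,[(215,161.5)])@att(t).T)[0]; C=np.array(t["xyz"]); p0=root+.006*z
    p=C+r*((p0-C)@z)/(r@z)-p0; print("pin xy in disc",p@x,p@y,np.degrees(np.arctan2(p@y,p@x)), "x",x)
h=np.array([(298,116),(339,116),(353,157),(318,182),(284,157)])/4.+[335,205]
H=onplane(t,h,.032); m=H.mean(0); an=np.degrees(np.arctan2(*(H-m)[:,1::-1].T[[0,1]]))
print("holes mean",m,"r",np.linalg.norm(H-m,axis=1).round(4),"ang",an.round(1),(an%72).round(1))
# reel face from mask side/top
print("circle c",onplane(t,[(320/4+335,145/4+205)],.032))
g=cv2.cvtColor(s["frame"],cv2.COLOR_RGB2GRAY)
print(onplane(s,[(300+569*.1835-400*.1835,235+71*.1835)],.032))
E
```

```text
plate [[0.6683, 0.0606], [0.6892, -0.034], [0.5674, -0.0636], [0.5438, 0.0326]] [np.float64(0.0969), np.float64(0.1254), np.float64(0.0991), np.float64(0.1275)]
az -166.82738659280048
az short -76.85129404764456
tip [ 0.58048212 -0.00825377  0.12811137] [np.float64(0.00030349311154352035), np.float64(0.0003034931115433752)] on plane [[ 0.58001543 -0.00842696  0.129     ]] [[ 0.580577   -0.00630166  0.129     ]]
zax [-0.55851218 -0.13071623  0.81913211] root [ 0.60840773 -0.00171796  0.08715476]
root px [[212.99696495 170.63252609]] [[261.5297635  287.87619794]]
pin xy in disc -0.018114406503119036 0.008810473234014167 154.06266849877852 x [-0.79757905 -0.18666832 -0.57360491]
holes mean [ 0.48474914 -0.36683379  0.032     ] r [0.0166 0.0169 0.0169 0.0169 0.017 ] ang [  33.8  -35.8 -108.6  178.2  107.9] [33.8 36.2 35.4 34.2 35.9]
circle c [[ 0.48501292 -0.36757592  0.032     ]]
[[ 0.48358431 -0.35841526  0.032     ]]
```

```bash
cat >> h.py <<'E'
def go(p,Rg):
    o=robot.get_obs(); R0=R.from_rotvec(o["orientation"])
    print("shift cm",(R0.inv().apply(np.array(p)-o["tool_pos"])*100).round(2),"turn",(R0.inv()*R.from_matrix(Rg)).as_rotvec().round(3),"t",o["clock"])
def down(deg): # tool down, y at world angle deg
    a=np.radians(deg); y=np.array([np.cos(a),np.sin(a),0]); z=np.array([0,0,-1.]); return np.c_[np.cross(y,z),y,z]
AZ=np.radians(-166.83)
zs=np.array([np.sin(.6109)*np.cos(AZ),np.sin(.6109)*np.sin(AZ),np.cos(.6109)])
ys=np.cross([0,0,1],zs); ys/=np.linalg.norm(ys); xs=np.cross(ys,zs)
tip=np.array([.5805,-.0083,.1287]); root=tip-.05*zs
def onsp(phi): # tool along -zs, y at angle phi in disc frame
    a=np.radians(phi); y=np.cos(a)*xs+np.sin(a)*ys; return np.c_[np.cross(y,-zs),y,-zs]
E
python3 - <<'E'
from h import *
go([.4848,-.367,.12],down(-98.7))
t=grab("top");s=grab("side")
A=[];b=[]
for d,p in((t,(215,161.5)),(s,(256.4,281))):
    r=(rays(d,[p])@att(d).T)[0]; r/=np.linalg.norm(r); M=np.eye(3)-np.outer(r,r); A.append(M); b.append(M@np.array(d["xyz"]))
p=np.linalg.lstsq(np.vstack(A),np.hstack(b),rcond=None)[0]; q=p-root
print("pin",p,q@xs,q@ys,q@zs,np.degrees(np.arctan2(q@ys,q@xs)),[np.linalg.norm(A[i]@p-b[i]) for i in(0,1)])
E
```

```text
shift cm [ 38.62 -18.    13.3 ] turn [-0.001  0.     0.387] t 0.3
pin [ 0.6203774  -0.00720472  0.09872819] -0.014818152484181906 0.008019239962496372 0.0030337325249622095 151.57877731591742 [np.float64(0.0019014404774692765), np.float64(0.0019014404774696674)]
```

```bash
python3 -m creep '[[[3,-1.4,0.5],[0,0,0.04],0],[[6.5,-3,1.5],[0,0,0.08],0],[[10,-4.7,3],[0,0,0.12],0],[[13.5,-6.3,4],[0,0,0.16],0],[[17,-8,5],[0,0,0.2],0],[[20.5,-9.5,6],[0,0,0.24],0],[[24,-11.2,7],[0,0,0.28],0],[[27.5,-12.8,8],[0,0,0.32],0],[[31,-14.4,9],[0,0,0.36],0],[[34,-16,10],[0,0,0.387],0]]' 60; python3 -c "
from h import *
go([.4848,-.367,.08],down(-98.7))"
```

```text
clock: 1.23
tool_pos: [0.4469, -0.3956, 0.1532]
orientation: [3.132, -0.24, 0.002]
force: [0.2, -0.1, 0.2]
finger_gap: 0.0854
finger_force: 0.0
shift cm [ 3.3  -3.4   7.32] turn [ 0.    -0.001 -0.001] t 1.2333
```

```bash
python3 -m creep '[[[1.5,-1.5,1],[0,0,0],0],[[3,-3,2],[0,0,0],0],[[3.3,-3.4,4],[0,0,0],0],[[3.3,-3.4,6],[0,0,0],0],[[3.3,-3.4,7.3],[0,0,0],0],[[3.3,-3.4,7.3],[0,0,0],0],[[3.3,-3.4,7.3],[0,0,0],0],[[3.3,-3.4,7.3],[0,0,0],0],[[3.3,-3.4,7.3],[0,0,0],0],[[3.3,-3.4,7.3],[0,0,0],0]]' 60; python3 - <<'E'
from h import *
go([.4848,-.367,.026],down(-98.7))
t=grab("top"); s=grab("side")
a=cv2.resize(t["frame"][195:285,360:480],(560,420),interpolation=cv2.INTER_CUBIC)
save("hov.png",a)
E
```

```text
clock: 2.07
tool_pos: [0.4829, -0.3697, 0.0817]
orientation: [3.131, -0.24, 0.003]
force: [-0.4, 0.6, -0.0]
finger_gap: 0.0857
finger_force: 0.0
shift cm [ 0.13 -0.31  5.57] turn [ 0.001 -0.002 -0.001] t 2.0667
```

View pics/hov.png

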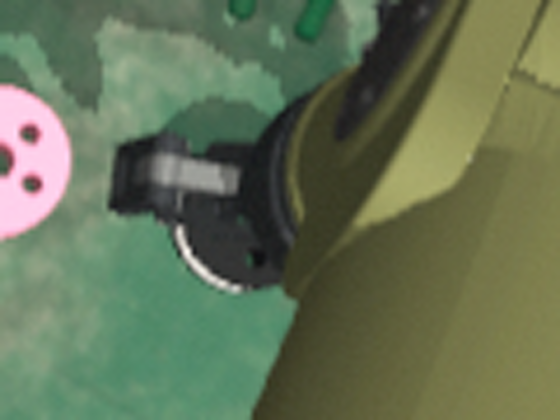

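```bash
python3 - <<'E'
from h import *
s=grab("side"); u,v=proj(s,[.483,-.37,.08])[0]; u,v=int(u),int(v); print(u,v)
a=cv2.resize(s["frame"][v-45:v+45,u-60:u+60],(560,420),interpolation=cv2.INTER_CUBIC)
for z in(.0597,.0727): # tips: shut-def, 13 mm farther back
    for q in proj(s,[[.483+.0065*k,-.37+.043*k,z] for k in(-1,1)]): cv2.circle(a,tuple(int(i) for i in (q-[u-60,v-45])*4.667),3,(255,0,0),-1)
save("hovs.png",a)
E
```

```text
331 227
```

View pics/hovs.png

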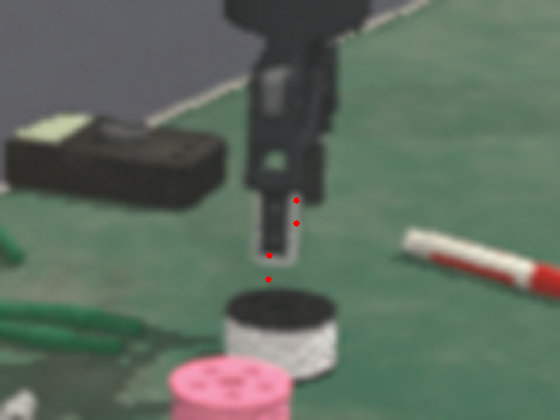

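The side view shows the open fingertips about 13 mm back from the nominal point, at px (275,262) in the crop, with the reel directly underneath. A TCP height of about 22 mm suits the grip, so I'll descend and close.

```bash
python3 -m creep '[[[0.1,-0.3,1],[0,0,0],0],[[0.1,-0.3,2.2],[0,0,0],0],[[0.1,-0.3,3.4],[0,0,0],0],[[0.1,-0.3,4.6],[0,0,0],0],[[0.1,-0.3,5.5],[0,0,0],0],[[0.1,-0.3,5.9],[0,0,0],0],[[0.1,-0.3,5.9],[0,0,0],0],[[0.1,-0.3,5.9],[0,0,0],60],[[0.1,-0.3,5.9],[0,0,0],100],[[0.1,-0.3,5.9],[0,0,0],150]]' 60; python3 -m creep '[[[0,0,0],[0,0,0],200],[[0,0,0],[0,0,0],200],[[0,0,0],[0,0,0],200],[[0,0,0],[0,0,0],200],[[0,0,-0.5],[0,0,0],200],[[0,0,-2],[0,0,0],200],[[0,0,-4],[0,0,0],200],[[0,0,-7],[0,0,0],200],[[0,0,-10],[0,0,0],200],[[0,0,-13],[0,0,0],200]]' 60;  python3 -c "
from h import *
Rg=onsp(90)
go(tip+zs*.08,Rg)"
```

```text
clock: 3.05
tool_pos: [0.4847, -0.3665, 0.0227]
orientation: [3.131, -0.239, 0.003]
force: [-0.9, 0.7, -2.2]
finger_gap: 0.0569
finger_force: 64.2
clock: 3.88
tool_pos: [0.4826, -0.3654, 0.1513]
orientation: [-3.131, 0.239, 0.004]
force: [1.2, -0.6, -3.1]
finger_gap: 0.0569
finger_force: 64.6
shift cm [-1.000e-02 -3.507e+01 -4.250e+00] turn [ 0.115  0.606 -0.371] t 3.8833
```

```bash
python3 -m creep '[[[0,-2,-1],[0.01,0.03,-0.02],200],[[0,-5,-2],[0.02,0.1,-0.06],200],[[0,-9,-3],[0.035,0.18,-0.11],200],[[0,-13,-4.2],[0.05,0.26,-0.16],200],[[0,-17,-4.2],[0.065,0.34,-0.21],200],[[0,-21,-4.2],[0.08,0.42,-0.26],200],[[0,-25,-4.2],[0.095,0.5,-0.31],200],[[0,-29,-4.2],[0.11,0.57,-0.35],200],[[0,-32,-4.2],[0.115,0.606,-0.371],200],[[0,-35,-4.2],[0.115,0.606,-0.371],200]]' 60;  python3 -c "
from h import *
Rg=onsp(90)
go(tip+zs*.05,Rg)"
```

```text
clock: 4.72
tool_pos: [0.5335, -0.0189, 0.19]
orientation: [-2.914, -0.338, -0.916]
force: [-0.3, -0.9, -3.7]
finger_gap: 0.0569
finger_force: 64.8
shift cm [0.44 0.04 2.79] turn [0.001 0.002 0.001] t 4.7167
```

```bash
python3 -m creep '[[[0.2,0,0.5],[0,0,0],200],[[0.3,0,1.2],[0,0,0],200],[[0.4,0,2],[0,0,0],200],[[0.4,0,2.5],[0,0,0],200],[[0.4,0,2.8],[0,0,0],200],[[0.4,0,2.8],[0,0,0],200],[[0.4,0,2.8],[0,0,0],200],[[0.4,0,2.8],[0,0,0],200],[[0.4,0,2.8],[0,0,0],200],[[0.4,0,2.8],[0,0,0],200]]' 60;  python3 - <<'E'
from h import *
go(tip+zs*.05,onsp(90))
t=grab("top"); s=grab("side")
a=cv2.resize(t["frame"][130:220,160:260],(400,360),interpolation=cv2.INTER_CUBIC)
b=cv2.resize(s["frame"][190:310,220:320],(400,480),interpolation=cv2.INTER_CUBIC)
o=robot.get_obs(); Rt=R.from_rotvec(o["orientation"]).as_matrix(); c=o["tool_pos"]+.0067*Rt[:,2]; print(c, proj(s,c),proj(t,c),proj(s,tip))
W=np.zeros((480,800,3),np.uint8); W[:360,:400]=a; W[:,400:]=b
for p in [c-Rt[:,2]*.016,c+Rt[:,2]*.016,tip,root,o["tool_pos"]]:
    q=(proj(s,p)[0]-[220,190])*4; cv2.circle(W,(int(q[0])+400,int(q[1])),2,(255,0,0),-1)
save("sp.png",W)
E
```

```text
clock: 5.55
tool_pos: [0.5559, -0.016, 0.173]
orientation: [-2.914, -0.338, -0.923]
force: [-0.1, -1.5, -2.0]
finger_gap: 0.057
finger_force: 64.9
shift cm [-0.43 -0.18  0.1 ] turn [ 0.002 -0.003  0.002] t 5.55
[ 0.55960676 -0.01499346  0.16746128] [[288.25291963 245.85040605]] [[212.29372133 190.56567159]] [[276.65242309 266.4267892 ]]
```

View pics/sp.png

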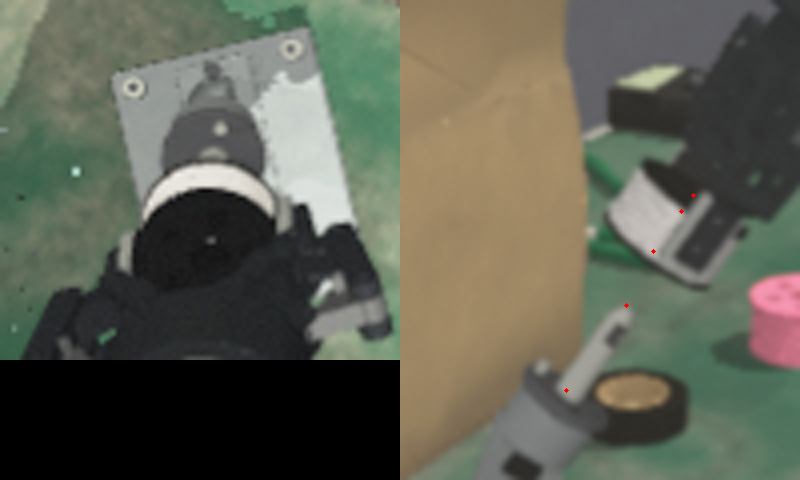

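```bash
python3 -m creep '[[[-0.2,-0.1,0],[0,0,0],200],[[-0.4,-0.2,0],[0,0,0],200],[[-0.4,-0.2,0],[0,0,0],200],[[-0.4,-0.2,0],[0,0,0],200],[[-0.4,-0.2,0],[0,0,0],200],[[-0.4,-0.2,0],[0,0,0],200],[[-0.4,-0.2,0],[0,0,0],200],[[-0.4,-0.2,0],[0,0,0],200],[[-0.4,-0.2,0],[0,0,0],200],[[-0.4,-0.2,0],[0,0,0],200]]' 60;  python3 - <<'E'
from h import *
go(tip+zs*.05,onsp(90))
t=grab("top"); s=grab("side")
o=robot.get_obs(); Rt=R.from_rotvec(o["orientation"]).as_matrix(); T=o["tool_pos"]
# depth points of winding: near reel, expressed in tool axes
for n,d in(("top",t),("side",s)):
    uv,P=cloud(d); L=(P-T)@Rt; f=d["frame"][uv[:,1],uv[:,0]].astype(int)
    w=(np.abs(L)<[.036,.036,.03]).all(1)&(f.min(1)>110)&(np.ptp(f,axis=1)<35)
    Q=L[w]; print(n,w.sum(),Q.min(0).round(4),Q.max(0).round(4))
    if w.sum()>20:
        from scipy.optimize import least_squares
        r=least_squares(lambda c:np.hypot(Q[:,0]-c[0],Q[:,1]-c[1])-.028,[0,0],loss="soft_l1",f_scale=.001); print("cyl centre (tool x,y):",r.x,np.abs(r.fun).mean())
a=cv2.resize(t["frame"][140:215,175:255],(400,375),interpolation=cv2.INTER_CUBIC)
b=cv2.resize(s["frame"][210:310,240:320],(400,500),interpolation=cv2.INTER_CUBIC)
W=np.zeros((500,800,3),np.uint8); W[:375,:400]=a; W[:,400:]=b
c=T+.0067*Rt[:,2]
for p in [c-Rt[:,2]*.016,c+Rt[:,2]*.016,tip,root]:
    q=(proj(s,p)[0]-[240,210])*5; cv2.circle(W,(int(q[0])+400,int(q[1])),2,(255,0,0),-1)
    q=(proj(t,p)[0]-[175,140])*5; cv2.circle(W,(int(q[0]),int(q[1])),2,(255,0,0),-1)
save("sp2.png",W)
E
```

```text
clock: 6.48
tool_pos: [0.5522, -0.0145, 0.1704]
orientation: [-2.913, -0.338, -0.923]
force: [0.4, -0.8, -2.7]
finger_gap: 0.0567
finger_force: 64.9
shift cm [-0.02  0.04  0.08] turn [ 0.002 -0.002  0.002] t 6.4833
top 256 [ 0.0076 -0.0342 -0.0198] [0.0302 0.0347 0.0229]
cyl centre (tool x,y): [0.00158118 0.00029861] 0.0014830900489971612
side 300 [-0.0254 -0.036  -0.0196] [0.0287 0.0098 0.0196]
cyl centre (tool x,y): [-0.00049795 -0.00285689] 0.0017577080210635725
```

View pics/sp2.png

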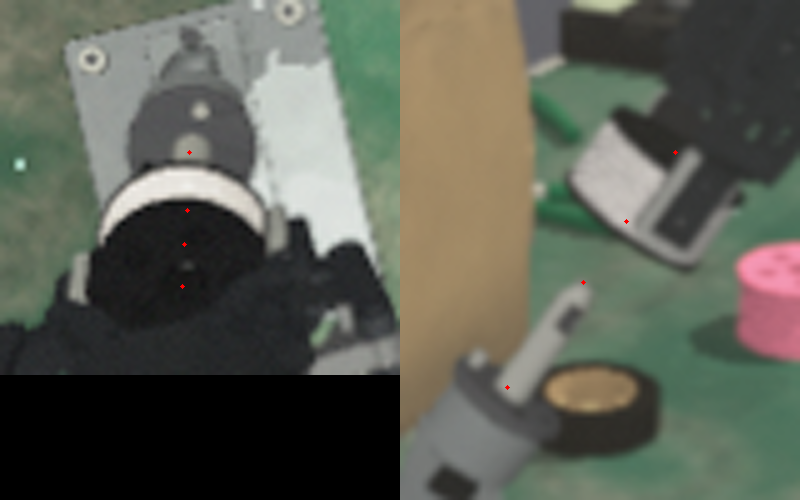

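The top view has the reel band centred at about (184,215), and the disc centre at about (192,130) is within 1 mm of prediction. In the side view, the reel rim centre is at (633,225) and the spindle tip at (587,288). Both sit slightly right of the predicted dots, so I'll measure the relative offset with edge profiles.

```bash
python3 - <<'E'
from h import *
from scipy.ndimage import map_coordinates
s=grab("side"); o=robot.get_obs(); Rt=R.from_rotvec(o["orientation"]).as_matrix(); T=o["tool_pos"]
f=s["frame"].astype(float); xt=Rt[:,0]  # tool x
print("tool x",xt)
def prof(base,rng,st=.001):
    k=np.arange(-rng,rng+1e-9,st); q=proj(s,base+k[:,None]*xt)
    return k,np.stack([map_coordinates(f[...,i],[q[:,1],q[:,0]],order=1) for i in range(3)],1)
for d in(.015,.02,.025,.03,.036,.044):
    k,p=prof(root+d*zs,.014); print("sp",d," ".join("%d/%d"%(a[0],a[1]-a[2]) for a in p))
c=T+.0067*Rt[:,2]
for d in(.010,.014):
    k,p=prof(c+d*Rt[:,2],.036,.002); print("reel",d," ".join("%d:%d/%d"%(kk*1000,a[0],a[1]-a[2]) for kk,a in zip(k,p)))
E
```

```text
tool x [0.79598168 0.18795118 0.57540205]
sp 0.015 140/30 122/25 102/19 82/14 75/10 75/8 90/7 107/6 124/6 137/6 147/7 154/7 158/7 160/7 161/7 162/7 162/7 160/7 156/8 149/9 139/13 131/17 126/20 123/23 124/24 125/24 125/25 126/25 126/25
sp 0.02 75/12 76/13 80/14 87/15 94/16 102/16 110/15 120/12 130/9 139/7 147/6 153/6 157/6 160/7 161/7 161/7 161/7 159/7 155/8 148/9 140/12 132/16 126/20 126/23 126/25 126/25 127/25 127/26 128/26
sp 0.025 97/19 99/20 102/21 103/21 103/20 104/18 110/14 118/11 129/9 139/7 148/7 153/7 157/7 160/7 161/7 162/7 161/8 158/8 154/8 145/10 134/13 123/17 119/20 120/23 123/24 126/24 128/25 129/26 131/27
sp 0.03 100/22 100/21 101/21 101/20 102/19 102/17 102/14 102/11 99/7 98/5 101/4 104/4 112/4 121/5 130/5 144/6 152/6 156/7 154/8 145/10 133/12 120/15 109/19 106/21 105/22 110/24 116/24 122/25 127/25
sp 0.036 101/19 100/19 100/18 99/18 99/17 100/16 100/13 99/9 96/6 88/3 81/1 78/0 80/0 92/2 111/4 132/5 145/7 154/7 152/8 146/9 134/12 121/15 110/18 104/20 101/21 101/22 99/22 100/22 102/23
sp 0.044 113/18 111/19 110/19 109/19 107/19 107/18 106/17 109/15 117/12 127/9 137/8 148/8 155/8 161/8 167/8 166/8 164/8 159/8 152/9 139/11 126/14 115/16 108/18 105/19 103/20 102/21 100/22 99/22 97/22
reel 0.01 -36:104/18 -33:106/18 -31:107/15 -29:119/9 -27:129/4 -25:118/3 -23:87/2 -21:60/1 -19:52/1 -17:53/1 -15:53/1 -13:54/1 -11:53/1 -9:69/2 -7:105/3 -5:137/4 -3:141/5 -1:143/5 0:168/4 2:188/4 4:194/4 6:195/4 8:195/5 10:196/5 12:195/5 14:195/5 16:195/5 18:194/5 20:191/5 22:188/5 24:184/4 26:174/4 28:145/5 30:116/10 32:109/17 34:112/21 36:111/21
reel 0.014 -36:98/17 -33:99/16 -31:98/13 -29:110/6 -27:128/4 -25:127/3 -23:116/3 -21:101/3 -19:99/3 -17:100/2 -15:100/2 -13:100/2 -11:101/2 -9:109/3 -7:128/4 -5:140/5 -3:141/4 -1:148/4 0:177/4 2:194/4 4:195/4 6:192/4 8:192/5 10:195/5 12:192/5 14:187/5 16:181/4 18:176/4 20:172/4 22:158/5 24:140/4 26:114/3 28:89/8 30:84/16 32:100/20 34:110/21 36:110/20
```

Reel and spindle agree to within about 1 mm, so I'll slide on to just before the catches.

```bash
python3 -m creep '[[[0,0.05,0.5],[0,0,0],200],[[0,0.05,1],[0,0,0],200],[[0,0.05,1.5],[0,0,0],200],[[0,0.05,2],[0,0,0],200],[[0,0.05,2.5],[0,0,0],200],[[0,0.05,2.8],[0,0,0],200],[[0,0.05,3.1],[0,0,0],200],[[0,0.05,3.4],[0,0,0],200],[[0,0.05,3.6],[0,0,0],200],[[0,0.05,3.6],[0,0,0],200]]' 60;  cat >> h.py <<'E'
def st():
    o=robot.get_obs(); Rt=R.from_rotvec(o["orientation"]).as_matrix(); d=o["tool_pos"]-root
    print("TCP in spindle xyz mm",(np.array([d@xs,d@ys,d@zs])*1e3).round(1),"reel bottom",round((d@zs-.0227)*1e3,1),"F tool",(o["force"]@Rt).round(1),"M tool",(o["moment"]@Rt).round(2),"t",o["clock"])
E
python3 -c "
from h import *
st();go(root+zs*.0387,onsp(90))"
```

```text
clock: 7.47
tool_pos: [0.5725, -0.0102, 0.1405]
orientation: [-2.913, -0.338, -0.922]
force: [-0.5, -0.2, -2.3]
finger_gap: 0.057
finger_force: 64.9
TCP in spindle xyz mm [-0.   0.1 64.4] reel bottom 41.7 F tool [-1.7  0.   1.6] M tool [ 0.04 -0.99  0.08] t 7.4667
shift cm [-0.01 -0.01  2.57] turn [ 0.001 -0.002  0.001] t 7.4667
```

```bash
python3 -m creep '[[[0,0,0.2],[0,0,0],200],[[0,0,0.4],[0,0,0],200],[[0,0,0.6],[0,0,0],200],[[0,0,0.8],[0,0,0],200],[[0,0,1],[0,0,0],200],[[0,0,1.2],[0,0,0],200],[[0,0,1.4],[0,0,0],200],[[0,0,1.6],[0,0,0],200],[[0,0,1.6],[0,0,0],200],[[0,0,1.6],[0,0,0],200]]' 60;  python3 -c "
from h import *
st()"
```

```text
clock: 8.3
tool_pos: [0.5814, -0.0081, 0.1275]
orientation: [-2.913, -0.338, -0.922]
force: [2.1, 0.5, -5.2]
finger_gap: 0.0569
finger_force: 65.7
TCP in spindle xyz mm [-0.1  0.  48.5] reel bottom 25.8 F tool [-1.3 -0.1  5.5] M tool [ 0.07 -0.86 -0.01] t 8.3
```

```bash
python3 -m creep '[[[0,0,0.2],[0,0,0],200],[[0,0,0.4],[0,0,0],200],[[0,0,0.6],[0,0,0],200],[[0,0,0.8],[0,0,0],200],[[0,0,1],[0,0,0],200],[[0,0,1.2],[0,0,0],200],[[0,0,1.4],[0,0,0],200],[[0,0,1.6],[0,0,0],200],[[0,0,1.7],[0,0,0],200],[[0,0,1.8],[0,0,0],200]]' 60;  python3 -c "
from h import *
st()"
```

```text
clock: 9.13
tool_pos: [0.5914, -0.0061, 0.1131]
orientation: [-2.914, -0.338, -0.922]
force: [-6.1, -0.1, 2.2]
finger_gap: 0.0569
finger_force: 66.6
TCP in spindle xyz mm [-0.2  0.3 30.9] reel bottom 8.2 F tool [-3.6 -1.3 -5.2] M tool [ 0.23 -1.23  0.02] t 9.1333
```

```bash
python3 -m creep '[[[0,0,0.05],[0,0,0],200],[[0,0,0.1],[0,0,0],200],[[0,0,0.15],[0,0,0],200],[[0,0,0.2],[0,0,0],200],[[0,0,0.25],[0,0,0],200],[[0,0,0.3],[0,0,0],200],[[0,0,0.35],[0,0,0],200],[[0,0,0.4],[0,0,0],200],[[0,0,0.4],[0,0,0],200],[[0,0,0.4],[0,0,0],200]]' 60;  python3 -c "
from h import *
st()"
```

```text
clock: 9.97
tool_pos: [0.5937, -0.0055, 0.1098]
orientation: [-2.913, -0.338, -0.922]
force: [-4.3, 0.7, 0.5]
finger_gap: 0.0567
finger_force: 66.6
TCP in spindle xyz mm [-0.2  0.3 26.8] reel bottom 4.1 F tool [-3.  -1.6 -2.8] M tool [ 0.18 -1.23 -0.04] t 9.9667
```

```bash
python3 -m creep '[[[0,0,0.05],[0,0,0],200],[[0,0,0.1],[0,0,0],200],[[0,0,0.15],[0,0,0],200],[[0,0,0.2],[0,0,0],200],[[0,0,0.25],[0,0,0],200],[[0,0,0.25],[0,0,0],200],[[0,0,0.25],[0,0,0],200],[[0,0,0.25],[0,0,0],200],[[0,0,0.25],[0,0,0],200],[[0,0,0.25],[0,0,0],200]]' 60;  python3 -c "
from h import *
st()"
```

```text
clock: 10.8
tool_pos: [0.5952, -0.0052, 0.1078]
orientation: [-2.913, -0.338, -0.923]
force: [-3.7, -0.1, 0.3]
finger_gap: 0.0567
finger_force: 66.5
TCP in spindle xyz mm [-0.3  0.3 24.3] reel bottom 1.6 F tool [-2.8 -0.8 -2.3] M tool [ 0.11 -1.12 -0.01] t 10.8
```

```bash
python3 -m creep '[[[0,0,0.03],[0,0,0],200],[[0,0,0.06],[0,0,0],200],[[0,0,0.09],[0,0,0],200],[[0,0,0.12],[0,0,0],200],[[0,0,0.15],[0,0,0],200],[[0,0,0.18],[0,0,0],200],[[0,0,0.18],[0,0,0],200],[[0,0,0.18],[0,0,0],200],[[0,0,0.18],[0,0,0],200],[[0,0,0.18],[0,0,0],200]]' 60;  python3 -c "
from h import *
st()"
```

```text
clock: 11.63
tool_pos: [0.5962, -0.0048, 0.1064]
orientation: [-2.913, -0.338, -0.923]
force: [-0.7, -0.3, -3.3]
finger_gap: 0.0566
finger_force: 66.8
TCP in spindle xyz mm [-0.4  0.2 22.5] reel bottom -0.2 F tool [-2.5  0.1  2.2] M tool [ 0.02 -0.99 -0.01] t 11.6333
```

The catch friction has vanished, so they have probably snapped out. I'll press a little more until it seats flat.

```bash
python3 -m creep '[[[0,0,0.02],[0,0,0],200],[[0,0,0.04],[0,0,0],200],[[0,0,0.06],[0,0,0],200],[[0,0,0.08],[0,0,0],200],[[0,0,0.1],[0,0,0],200],[[0,0,0.12],[0,0,0],200],[[0,0,0.12],[0,0,0],200],[[0,0,0.12],[0,0,0],200],[[0,0,0.12],[0,0,0],200],[[0,0,0.12],[0,0,0],200]]' 60;  python3 -c "
from h import *
st()"
```

```text
clock: 12.47
tool_pos: [0.5967, -0.0048, 0.1056]
orientation: [-2.913, -0.338, -0.922]
force: [-4.7, -0.3, 3.0]
finger_gap: 0.0567
finger_force: 68.1
TCP in spindle xyz mm [-0.4  0.3 21.5] reel bottom -1.2 F tool [-2.1 -0.7 -5.1] M tool [ 0.32 -1.16 -0.04] t 12.4667
```

```bash
python3 -m creep '[[[0,0,0.02],[0,0,0],200],[[0,0,0.04],[0,0,0],200],[[0,0,0.06],[0,0,0],200],[[0,0,0.06],[0,0,0],200],[[0,0,0.06],[0,0,0],200],[[0,0,0.06],[0,0,0],200],[[0,0,0.06],[0,0,0],200],[[0,0,0.06],[0,0,0],200],[[0,0,0.06],[0,0,0],200],[[0,0,0.06],[0,0,0],200]]' 60;  python3 -c "
from h import *
st()"
```

```text
clock: 13.3
tool_pos: [0.5968, -0.0048, 0.1055]
orientation: [-2.914, -0.338, -0.922]
force: [-12.6, -1.0, 11.1]
finger_gap: 0.0564
finger_force: 69.4
TCP in spindle xyz mm [-0.3  0.3 21.4] reel bottom -1.3 F tool [ -3.8  -1.8 -16.3] M tool [ 0.56 -1.5   0.  ] t 13.3
```

Seated: the force rises with no further travel. Now release and retract along the axis.

```bash
python3 -m creep '[[[0,0,-0.1],[0,0,0],200],[[0,0,-0.1],[0,0,0],150],[[0,0,-0.1],[0,0,0],100],[[0,0,-0.1],[0,0,0],50],[[0,0,-0.1],[0,0,0],0],[[0,0,-0.1],[0,0,0],0],[[0,0,-0.1],[0,0,0],0],[[0,0,-0.1],[0,0,0],0],[[0,0,-0.1],[0,0,0],0],[[0,0,-0.1],[0,0,0],0]]'; python3 -m creep '[[[0,0,-0.5],[0,0,0],0],[[0,0,-1.5],[0,0,0],0],[[0,0,-3],[0,0,0],0],[[0,0,-4.5],[0,0,0],0],[[0,0,-6],[0,0,0],0],[[0,0,-8],[0,0,0],0],[[0,0,-10],[0,0,0],0],[[0,0,-12],[0,0,0],0],[[0,0,-14],[0,0,0],0],[[0,0,-16],[0,0,0],0]]'; python3 - <<'E'
from h import *
st()
t=grab("top"); s=grab("side")
a=cv2.resize(t["frame"][130:220,160:260],(400,360),interpolation=cv2.INTER_CUBIC)
b=cv2.resize(s["frame"][235:335,220:310],(400,444),interpolation=cv2.INTER_CUBIC)
W=np.zeros((444,800,3),np.uint8); W[:360,:400]=a; W[:,400:]=b; save("fin.png",W)
uv,P=cloud(s); L=(P-root)@np.c_[xs,ys,zs]; f=s["frame"][uv[:,1],uv[:,0]].astype(int)
w=(np.abs(L-[0,0,.016])<[.036,.036,.03]).all(1)&(f.min(1)>150)&(np.ptp(f,axis=1)<20)&(np.hypot(L[:,0],L[:,1])>.022); print(w.sum(),np.percentile(L[w],[3,97],axis=0))
E
```

```text
clock: 14.13
tool_pos: [0.5967, -0.0048, 0.1058]
orientation: [-2.913, -0.338, -0.923]
force: [-0.4, -0.1, 0.5]
finger_gap: 0.0854
finger_force: 0.0
clock: 14.97
tool_pos: [0.5174, -0.0287, 0.2283]
orientation: [-2.915, -0.333, -0.916]
force: [0.8, -0.9, 0.6]
finger_gap: 0.0858
finger_force: 0.0
TCP in spindle xyz mm [ -3.    5.4 169.5] reel bottom 146.8 F tool [ 0.9  1.  -0.2] M tool [ 0.06 -0.63 -0.03] t 14.9667
324 [[-0.02632951 -0.03104079  0.00461479]
 [ 0.01198796 -0.00375652  0.02673681]]
```

View pics/fin.png

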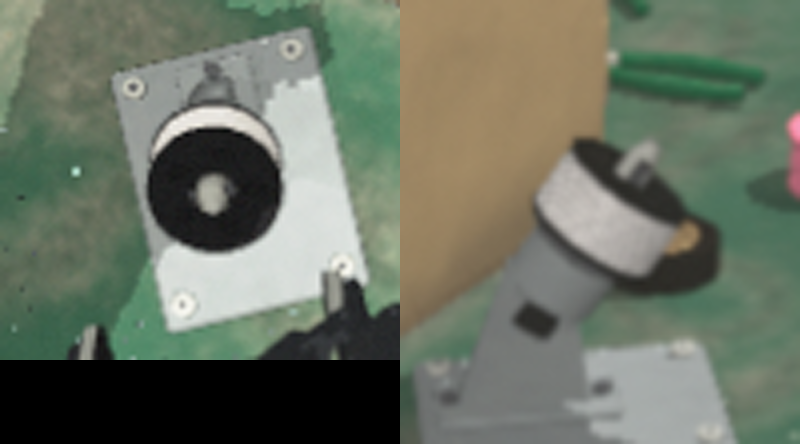

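The reel lies flat on the disc, with its rim around (610,220) in the side crop and a pawl visible above its face at (640,172). The winding's mid-height is 15.7 mm from the root against 16 expected, and the gripper is clear. Handing in.

```bash
python3 -c "
from h import *
print(order.close_job())"
```

```text
the job is handed in; nothing more can be done
None
```

The full solder reel is on the spindle, with the drive pin in a hole and the reel flat on the drag disc (seated with about 18 N of push). The catches appear out: their drag stopped, and one is visible in the last picture. The gripper was clear, and I handed in at about 15 s without touching the tape, cutters, screwdriver or pump.

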